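# Glue a sofa foot onto a sloping corner board and hold it

## Task

Pick up the glue can and aim its spout at the middle of the square pencilled on the tilted board, from roughly 13 cm away, holding the can steady for a good second as if giving it a spray; then stand the can back upright on the bench and let go of it. Take the sofa foot by its wooden stub, tilt it to the board's slope and press its steel plate flush, centred and square on the pencilled square with a light steady push of about 12 N. Finish while still gripping the foot and pushing it flush (do not let go), and leave the cone of thread, the hammer and the tape roll alone.

Things in the scene. Friction and masses are not known exactly. Their poses are not given: they have to be found in the camera images.
- can: Aluminium spray can with paper label, upright on the bench, 50 mm diameter, straight-sided up to 135 mm, 0.2-0.4 kg; white button on top (to 159 mm) and thin white spout (top at 156 mm) sticking out 57 mm to one side, its end bent 35 degrees down. Origin: centre of the underside; z up, x the side the spout points to. Grip it along its y about 115 mm up, so the gripper's body clears the spout.
- nozzle (a point): Tip of the can's spout, 57 mm along x and 139 mm along z from the can's origin. Its x axis is the spray direction: 35 degrees below level when the can is upright; its y axis is the can's y.
- foot: Square sofa foot standing plate down on the bench: steel plate 70 x 70 x 8 mm with a dark wooden stub, 34 x 34 mm and 70 mm tall, square to it on its middle (78 mm in all), 0.15 to 0.3 kg. Origin: centre of the plate's flat underside; z up the stub, x and y along the plate's edges. Any of its four ways round will do.
- stand: Grey steel stand fixed to the bench: base 190 x 200 x 12 mm, two cheeks 8 mm thick (outer faces 180 mm apart along y, black knobs outside) up to 107 mm, carrying the board between them. Origin: centre of the base's underside, on the bench; z up. It faces the robot (its -x), give or take 20 degrees. The board is clamped stiff, sloping 14 to 35 degrees.
- seat (a point): Middle of the pencilled square (78 mm outside, dark lines) on the flat rigid face of the plywood board, which is 130 mm along the slope, 150 mm across, 18 mm thick and turns on an axis (stand's y) 100 mm above the bench, 30 mm below the face. z: the face's outward normal; x: up the slope, away from the robot; y: across it.
- cone: Cone of thread, terracotta colour, 60 mm wide at the foot, 130 mm tall, standing on the bench; to be left alone. Origin: centre of the underside.
- hammer: Hammer lying on the bench; to be left alone. Origin: on the bench under its middle, x along the handle towards the head.
- tape: Roll of paper tape lying flat, 80 mm diameter, 30 mm tall; to be left alone. Origin: centre of the underside.

How it is judged:
By the outcome, as a careful person would: the job done as asked, in the order asked, and still so for the second after the job is handed in, while the arm keeps its last pose, push and grip.
It also fails if it takes over 58 s, if anything falls off the work surface, if the arm or the gripper's body presses on something with over 40 N, if the wrist force passes 120 N, or if a joint passes its speed limit or range.

## Robot

A 6-joint arm with a two-finger parallel gripper is mounted at the origin on the work surface. World frame = base frame: x ahead of the robot, y to its left, z up, the work surface at z = 0. Lengths are in m, angles in rad, forces in N, time in s.
With the tool pointing down it reaches from about 0.325 to 0.9 m from the base axis. Payload 6.1 kg.
Tool frame: the origin (TCP) lies at the very end of the fingers, on their centre line; the grasp point (between the pads) lies 19 mm behind it; z points along the fingers, y is the line along which they close (so a half turn about z gives the same grasp; the last joint's range is limited). The gripper opens to 87 mm and grips with 3 to 60 N. Pads are 19 mm wide; open, the fingers measure 117 mm over their backs; the gripper's body (75 mm by 190 mm) begins 51 mm behind the grasp point.
Start: joints at [1.154, 0.22, 1.526, -0, 1.395, -0.126], TCP at [0.179, 0.599, 0.223] pointing down, gripper open.
Joint ranges: [-2.98, 2.98], [-0.91, 2.08], [0.09, 2.57], [-1.24, 4.39], [0.2, 2.65], [-2.68, 2.68]. Speed limits (rad/s): [2.57, 2.57, 3.01, 3.14, 3.14, 3.14].

## Interface

Orientations are given as a unit quaternion [x, y, z, w].
In Python, from cell import env, sensors, get_image gives the robot as it stands (env), with the cameras as plain functions and the readings (sensors).
- The arm moves only by the shell command python3 inch.py 'ROWS' [FORCE]. ROWS is rows parted by semicolons, their numbers by spaces, 1 to 20 of them, each of 7 numbers: the finger opening in m, then dx, dy, dz in m, then a rotation vector rx, ry, rz in rad; each row is the pose to reach, as a shift and turn from the pose commanded when the command began, along the tool's axes at that moment; what a row does not reach only later rows make up. A row lasts 1/8 s, in which the tool goes at most 0.0625 m and 0.188 rad, less where a joint would pass 70% of its speed; a pose out of reach is approached as far as the arm can. The fingers move at their own pace and stop on an object; FORCE is the grip in N (left out, the last holds). Time passes only in rows, so rows that do not move let the fingers close. It prints the time, the measured TCP pose, the force, the opening and the grip force at its end.
- sensors.get_obs(): the state, without advancing time (a new reading comes with each control period).
- get_image(name): name is "scene" or "top"; returns a dict with "img" (400x640x3 uint8, red, green, blue), "range_z" (400x640 float32, m along the optical axis (not along the pixel's ray), 0 where there is no reading), "fx", "fy", "cx", "cy" (pixels), "dist" ([k1, k2, p1, p2, k3] as OpenCV has them; the pictures are not rectified), "extrinsics" (4x4, takes a point from world to camera coordinates). Camera axes: x right, y down, z forward; pixel columns grow to the right and rows downward; lengths in m; the calibration is good to about 2 mm. A picture is of the moment at which its call begins.
- env.hand_in(): hands the job in; it is judged then, once.
The state is a dict: "time_s": time; "joints": joint angles; "dq": joint speeds; "tau": joint torques, N m; "eef_pos": TCP position; "tool_rot": TCP orientation; "contact_force": force on the tool from outside, world axes, zero at the start; "ft_torque": the same for the moment, N m; "opening": finger opening in m; "finger_force": force on a finger pad.
Only numpy, scipy, OpenCV 4.12 (cv2) and the standard library are available. Lean on these libraries where they do the work, as an engineer would, in place of code of your own. Each camera call takes 0.05 s, during which the arm holds its last target. There are 200 camera calls.

## Working session

There is one attempt and no reset: what is moved stays moved. The work goes in short steps, Python scripts to look and compute and a shell command to move; the robot and the scene stay as the last step left them, time stands still between calls to the robot, and variables do not carry over. Pictures are saved under pics/ and viewed, at most 10 in all, crops included, and the job is handed in when it is done.

```bash
ls; mkdir -p pics
python3 - <<'E'
from cell import env, sensors, get_image
import cv2,numpy as np
o=sensors.get_obs();print({k:np.round(v,3) for k,v in o.items()})
for n in("scene","top"):
    d=get_image(n);np.savez(n+".npz",**d);cv2.imwrite(f"pics/{n}0.png",d["img"][...,::-1])
    print(n,d["fx"],d["fy"],d["cx"],d["cy"],d["dist"],np.round(d["extrinsics"],4).tolist())
E
```

```text
cell.py
inch.py
pics
{'time_s': np.float64(0.0), 'joints': array([ 1.154,  0.221,  1.528,  0.   ,  1.395, -0.126]), 'dq': array([-0.   ,  0.001, -0.   ,  0.   ,  0.001, -0.001]), 'tau': array([ -0.   , -49.462, -38.737,   0.07 ,   0.058,  -0.   ]), 'eef_pos': array([0.179, 0.598, 0.221]), 'tool_rot': array([ 0.145,  0.989, -0.001, -0.   ]), 'contact_force': array([0.606, 0.101, 0.311]), 'ft_torque': array([ 0.021, -0.007, -0.002]), 'finger_force': np.float64(0.0), 'opening': np.float64(0.087)}
scene 480.68454404721945 480.68454404721945 318.5588990268879 191.2890428226749 [-0.06313112  0.          0.          0.          0.        ] [[0.6727, 0.7399, -0.0099, -0.4001], [0.5265, -0.488, -0.6961, -0.2209], [-0.5199, 0.463, -0.7178, 1.8398], [0.0, 0.0, 0.0, 1.0]]
top 411.0004173971787 411.0004173971787 325.25154527644304 199.38696227193 [-0.03828745  0.          0.          0.          0.        ] [[0.0256, -0.9995, -0.0164, 0.0282], [-0.9866, -0.0226, -0.1614, 0.6099], [0.161, 0.0203, -0.9868, 1.0555], [0.0, 0.0, 0.0, 1.0]]
```

View pics/scene0.png

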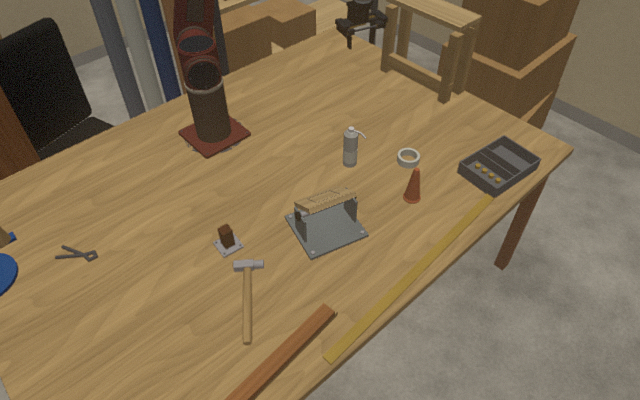

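View pics/top0.png

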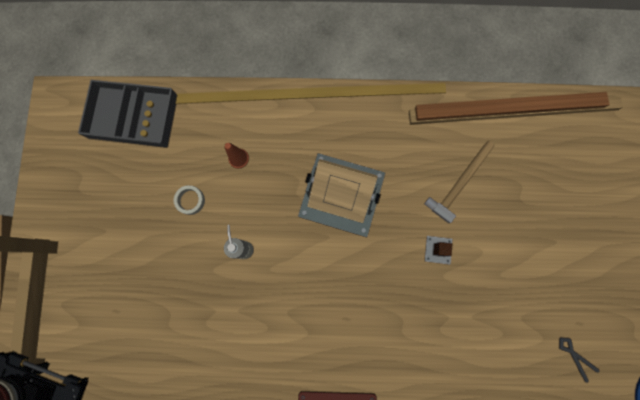

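Scene view shows the stand (325,220) from behind, can (350,147), foot (228,238). The top view shows the can (235,248) with its spout to (230,227), the pencilled square (342,192), the foot (438,250), the hammer, the cone and the tape.

```bash
cat > h.py <<'E'
import numpy as np,cv2
from scipy.spatial.transform import Rotation as R
def load(n): return dict(np.load(n+".npz"))
def K(d): return np.array([[d["fx"],0,d["cx"]],[0,d["fy"],d["cy"]],[0,0,1]],float)
def rays(d,px):
    u=cv2.undistortPoints(np.array(px,float).reshape(-1,1,2),K(d),d["dist"])[:,0]
    E=d["extrinsics"];D=np.c_[u,np.ones(len(u))]@E[:3,:3]
    return -E[:3,:3].T@E[:3,3],D       # D scaled so camera z = 1
def onplane(d,px,n,p0):
    c,D=rays(d,px); return c+D*(((p0-c)@n)/(D@n))[:,None]
def onz(d,px,z): return onplane(d,px,np.array([0,0,1.]),np.array([0,0,z]))
def cloud(d):
    v,u=np.mgrid[:400,:640];c,D=rays(d,np.c_[u.ravel(),v.ravel()])
    P=c+D*d["range_z"].reshape(-1,1);P[d["range_z"].ravel()==0]=np.nan
    return P.reshape(400,640,3)
def proj(d,P):
    E=d["extrinsics"];return cv2.projectPoints(np.array(P,float).reshape(-1,1,3),cv2.Rodrigues(E[:3,:3])[0],E[:3,3],K(d),d["dist"])[0][:,0]
def tri(d1,p1,d2,p2):
    (c1,D1),(c2,D2)=rays(d1,[p1]),rays(d2,[p2]);a,b=D1[0],D2[0]
    s=np.linalg.lstsq(np.c_[a,-b],c2-c1,rcond=None)[0];A,B=c1+s[0]*a,c2+s[1]*b
    return (A+B)/2,np.linalg.norm(A-B)
E
python3 - <<'E'
from h import *
t,s=load("top"),load("scene")
for d,n in((t,"top"),(s,"scene")):
    P=cloud(d);print(n,"valid",np.mean(d["range_z"]>0))
    z=P[...,2]; b=(np.hypot(P[...,0]-.6,P[...,1])<.4)
    print("bench z median",np.nanmedian(z[b&(abs(z)<.02)]))
P=cloud(t)
for nm,(u,v) in dict(square=(342,192),foot=(444,249),footplate=(430,240),can=(234,246),cone=(230,150),tape=(177,200)).items():print(nm,P[v,u].round(4))
# board plane
Q=P[180:206,327:357].reshape(-1,3);Q=Q[~np.isnan(Q).any(1)];c=np.median(Q,0)
for i in range(3):
    U,S,V=np.linalg.svd(Q-Q.mean(0));n=V[2]*np.sign(V[2,2]);r=(Q-Q.mean(0))@n;Q=Q[abs(r)<2.5*r.std()]
print("board n",n,"tilt",np.degrees(np.arccos(n[2])),"c",Q.mean(0),"std",r.std())
def crop(d,u0,v0,w,h,k): return cv2.resize(d["img"][v0:v0+h,u0:u0+w,::-1],None,fx=k,fy=k,interpolation=cv2.INTER_CUBIC)
A=np.zeros((600,800,3),np.uint8)
A[:300,:400]=crop(t,292,150,100,75,4)[:300,:400]
A[:300,400:]=crop(t,200,200,100,75,4)
A[300:,:400]=crop(t,410,225,50,37,8)[:300,:400].shape[0]and cv2.resize(crop(t,410,225,50,37,8),(400,300))
A[300:,400:]=crop(s,330,110,80,60,5)
cv2.imwrite("pics/c1.png",A)
E
```

```text
top valid 0.995734375
bench z median 0.000599812537154909
scene valid 0.99553515625
bench z median 0.0005889371051780445
square [ 6.161e-01 -1.000e-04  1.274e-01]
foot [ 0.4825 -0.2658  0.0776]
footplate [ 0.5095 -0.2463  0.0088]
can [0.4735 0.257  0.1546]
cone [0.7203 0.2901 0.1231]
tape [0.601  0.4532 0.0311]
board n [-0.55035748  0.14800026  0.82170711] tilt 34.74395132728576 c [0.61497126 0.00106307 0.12554857] std 0.0016568553690395752
```

View pics/c1.png

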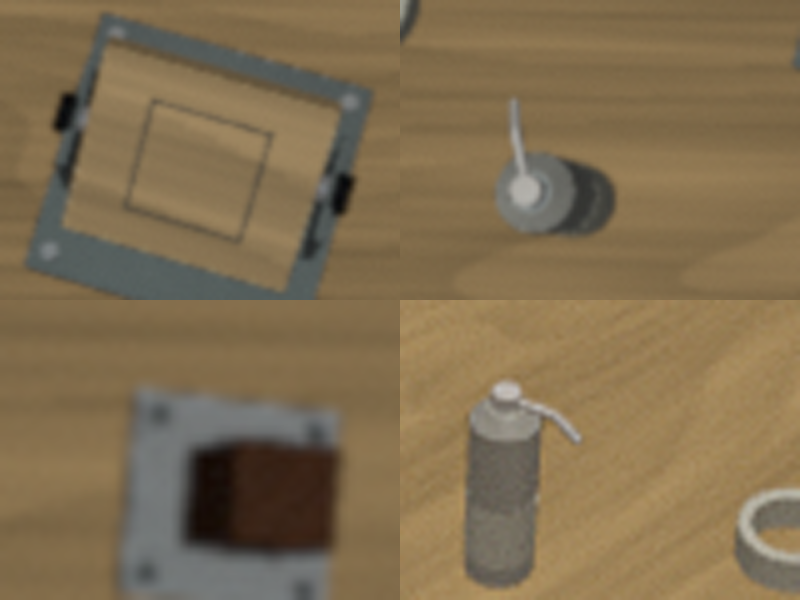

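Crops show, clearly: square corners at top-image ≈(330.5,175.2),(360,183.2),(352,210.2),(323.5,201.8); spout tip top (228.5,224.5) / scene (365.8,137.6); button top (231.2,247.5) / scene (351.4,127); foot plate with stub.

Run:
```python
from h import *
t,s=load("top"),load("scene")
P=cloud(t);S=cloud(s)
n=np.array([-0.55035748,0.14800026,0.82170711]);c=np.array([0.61497126,0.00106307,0.12554857])
# wider plane fit: board points inside face
px=np.array([(330.5,175.2),(360,183.2),(352,210.2),(323.5,201.8)])
q=px.mean(0)+(px-px.mean(0))*1.45
m=np.zeros((400,640),np.uint8);cv2.fillPoly(m,[q.astype(int)],1)
Q=P[m>0];Q=Q[~np.isnan(Q).any(1)];
for i in range(4):
    U,_,V=np.linalg.svd(Q-Q.mean(0),full_matrices=False);n=V[2]*np.sign(V[2,2]);c=Q.mean(0);r=(Q-c)@n;Q=Q[abs(r)<2.5*r.std()]
print("wide plane",n,c,np.degrees(np.arccos(n[2])),r.std(),len(Q))
g=cv2.cvtColor(t["img"],cv2.COLOR_RGB2GRAY)
bl=cv2.GaussianBlur(g,(0,0),4).astype(float)-g
q2=px.mean(0)+(px-px.mean(0))*1.2;m2=np.zeros_like(m);cv2.fillPoly(m2,[q2.astype(int)],1)
v,u=np.nonzero((m2>0)&(bl>14))
x=np.cross([0,0,1],n);y=x/np.linalg.norm(x);y=-y if y[1]<0 else y;x=np.cross(y,n)
W=onplane(t,np.c_[u,v],n,c)-c;L=np.c_[W@x,W@y].astype(np.float32)
(a,b),wh,ang=cv2.minAreaRect(L);print("square",(a,b),wh,ang,len(L))
C=onplane(t,px,n,c);print("hand seat",C.mean(0),"sides",[np.linalg.norm(C[i]-C[i-1]).round(4) for i in range(4)])
print("hand seat local",(C.mean(0)-c)@x,(C.mean(0)-c)@y,"edge dirs deg",[np.degrees(np.arctan2((C[i]-C[i-1])@y,(C[i]-C[i-1])@x)).round(1) for i in range(4)])
print("seat",c+a*x+b*y,"x",x,"y",y, "yaw",np.degrees(np.arctan2(x[1],x[0])))
# foot
F=P[225:275,410:465].reshape(-1,3)
top=F[(F[:,2]>.068)];print("stub top",cv2.minAreaRect(top[:,:2].astype(np.float32)),np.median(top[:,2]),len(top))
pl=F[(F[:,2]>.0045)];print("all foot",cv2.minAreaRect(pl[(pl[:,2]<.014),:2].astype(np.float32)))
hsv=cv2.cvtColor(t["img"],cv2.COLOR_RGB2HSV);
mm=np.zeros_like(m);mm[228:272,415:462]=1
pm=((mm>0)&(hsv[...,1]<60)&(hsv[...,2]>60)).astype(np.uint8)
v,u=np.nonzero(pm);print("plate",cv2.minAreaRect(onz(t,np.c_[u,v],.008)[:,:2].astype(np.float32)),len(u))
# foot from scene
F=S[215:260,205:250].reshape(-1,3);top=F[F[:,2]>.070];print("scene stub top",top.mean(0),cv2.minAreaRect(top[:,:2].astype(np.float32)))
F=S[215:260,205:250].reshape(-1,3);pl=F[(F[:,2]>.0045)&(F[:,2]<.012)];print("scene plate",cv2.minAreaRect(pl[:,:2].astype(np.float32)))
# can
print("tip",tri(t,(228.5,224.5),s,(365.8,137.6)));print("btn",tri(t,(231.2,247.5),s,(351.4,127)))
B=P[235:262,220:250].reshape(-1,3);k=B[B[:,2]>.125];print("can topdisc",k.mean(0),cv2.minEnclosingCircle(k[:,:2].astype(np.float32)),k[:,2].max())
B=S[110:175,335:362].reshape(-1,3);B=B[(B[:,2]>.03)&(B[:,2]<.125)]
f=np.linalg.lstsq(np.c_[2*B[:,:2],np.ones(len(B))],(B[:,:2]**2).sum(1),rcond=None)[0];print("scene cyl",f[:2],np.sqrt(f[2]+f[:2]@f[:2]))
```

```text
wide plane [-0.54602753  0.14627024  0.82489936] [0.61593702 0.0018657  0.12596534] 34.421710674853564 0.0016317220333762125 1817
square (-0.0017802901566028595, 0.0008528828620910645) (0.07870587706565857, 0.07898925244808197) 89.96480560302734 106
hand seat [0.61441053 0.00132709 0.12505042] sides [np.float64(0.0758), np.float64(0.0755), np.float64(0.0773), np.float64(0.0757)]
hand seat local -0.0016185299751790881 -0.000915252144168354 edge dirs deg [np.float64(-0.3), np.float64(-89.2), np.float64(179.9), np.float64(89.7)]
seat [0.61473916 0.00306953 0.12495898] x [ 0.79680524 -0.21344875  0.56527962] y [ 0.25875732  0.96594236 -0.        ] yaw -14.99633877015535
stub top ((0.48292458057403564, -0.2679973244667053), (0.03415590524673462, 0.03413772210478783), 83.9686508178711) 0.07744336967764376 188
all foot ((0.48314306139945984, -0.2593873143196106), (0.1257004290819168, 0.1286017745733261), 81.87678527832031)
plate ((0.4840576946735382, -0.268406480550766), (0.07086118310689926, 0.07116687297821045), 83.83182525634766) 445
scene stub top [ 0.48426269 -0.27355819  0.07723173] ((0.4831828474998474, -0.27209022641181946), (0.03398912400007248, 0.03744935244321823), 84.85338592529297)
scene plate ((0.453061044216156, -0.25539129972457886), (0.13852640986442566, 0.18260793387889862), 53.24333572387695)
tip (array([0.52599859, 0.27645881, 0.14249391]), np.float64(0.000370356953122371))
btn (array([0.47001816, 0.26248728, 0.16178339]), np.float64(0.0017416361455033981))
can topdisc [0.4702111  0.26009422 0.1444796 ] ((0.47290945053100586, 0.26327574253082275), 0.027902744710445404) 0.16241652647457805
scene cyl [0.47199725 0.25917996] 0.021710429271702726
```

```bash
cat >> h.py <<'E'
SEAT=np.array([.6146,.0021,.125]);TILT=np.radians(34.5);YAW=np.radians(-15)
def frame(y,z): return np.c_[np.cross(y,z),y,z]
def down(yawdeg): a=np.radians(yawdeg);return frame(np.array([np.cos(a),np.sin(a),0]),np.array([0,0,-1.]))
def seatR():
    h=np.array([np.cos(YAW),np.sin(YAW),0]);up=np.array([0,0,1.])
    x=h*np.cos(TILT)+up*np.sin(TILT);n=-h*np.sin(TILT)+up*np.cos(TILT);return np.c_[x,np.cross(n,x),n]
def go(p,Rg,o=None):
    if o is None:
        from cell import env, sensors, get_image;o=sensors.get_obs()
    R0=R.from_quat(o["tool_rot"]);d=R0.inv().apply(np.array(p)-o["eef_pos"]);rv=(R0.inv()*R.from_matrix(Rg)).as_rotvec()
    print("shift",d.round(4),"rv",rv.round(4),"rows",np.linalg.norm(d)/.0625,np.linalg.norm(rv)/.188)
E
python3 - <<'E'
from h import *
go([.4712,.261,.22],down(105.5))
E
python3 inch.py '0.087 -0.377 -0.239 0 0 0 -0.561;0.087 -0.377 -0.239 0 0 0 -0.561;0.087 -0.377 -0.239 0 0 0 -0.561;0.087 -0.377 -0.239 0 0 0 -0.561;0.087 -0.377 -0.239 0 0 0 -0.561;0.087 -0.377 -0.239 0 0 0 -0.561;0.087 -0.377 -0.239 0 0 0 -0.561;0.087 -0.377 -0.239 0 0 0 -0.561;0.087 -0.377 -0.239 0 0 0 -0.561;0.087 -0.377 -0.239 0 0 0 -0.561' 30
python3 - <<'E'
from h import *
go([.4712,.261,.096],down(105.5))
E
```

```text
time_s: 1.35
eef_pos: [0.4708, 0.2628, 0.2222]
tool_rot: [-0.135, 0.991, 0.0, -0.0]
contact_force: [-0.3, 0.5, -1.2]
opening: 0.087
finger_force: 0.0
shift [-0.     -0.0019  0.1262] rv [ 0.0006 -0.0009  0.0008] rows 2.0201534884502435 0.0072150069725746635
```

```bash
python3 inch.py '0.087 0 -0.001 0.04 0 0 0;0.087 0 -0.001 0.08 0 0 0;0.087 0 -0.001 0.11 0 0 0;0.087 0 -0.001 0.126 0 0 0;0.087 0 -0.001 0.126 0 0 0;0.04 0 -0.001 0.126 0 0 0;0.04 0 -0.001 0.126 0 0 0;0.04 0 -0.001 0.126 0 0 0;0.04 0 -0.001 0.126 0 0 0;0.04 0 -0.001 0.126 0 0 0;0.04 0 -0.001 0.126 0 0 0' 30
python3 - <<'E'
from cell import env, sensors, get_image
from h import *
import cv2
o=sensors.get_obs();print(o["eef_pos"],o["joints"].round(3))
E
```

```text
time_s: 2.72
eef_pos: [0.4724, 0.2608, 0.0968]
tool_rot: [-0.135, 0.991, 0.0, 0.0]
contact_force: [-0.7, 0.7, 3.0]
opening: 0.0495
finger_force: 29.8
[0.47235501 0.26083185 0.09683359] [ 0.358  0.145  1.862  0.     1.134 -1.483]
```

```bash
cat >> h.py <<'E'
def spray(tcp_in_can=(.0005,0,.0968),dist=.13,aim=SEAT):
    Sr=seatR();n=Sr[:,2];h=np.array([np.cos(YAW),np.sin(YAW),0])
    a=np.pi/2-TILT-np.radians(35);up=np.array([0,0,1.])
    Rc=np.c_[h*np.cos(a)-up*np.sin(a),np.cross(up,h),h*np.sin(a)+up*np.cos(a)]
    o=aim+dist*n-Rc@np.array([.057,0,.139]);print("can origin",o.round(3))
    return o+Rc@np.array(tcp_in_can),Rc@np.diag([-1,1,-1.])
E
python3 inch.py '0.04 0 0 -0.02 0 0 0;0.04 0 0 -0.06 0 0 0;0.04 0 0 -0.12 0 0 0;0.04 0 0 -0.14 0 0 0;0.04 0 0 -0.14 0 0 0'
python3 - <<'E'
from h import *
p,r=spray();print(p);go(p,r)
E
```

```text
time_s: 3.35
eef_pos: [0.4728, 0.2609, 0.2378]
tool_rot: [-0.135, 0.991, 0.0, 0.001]
contact_force: [0.7, -0.1, -3.9]
opening: 0.0493
finger_force: 29.8
can origin [0.445 0.048 0.122]
[0.47808228 0.03867981 0.21239556]
shift [ 0.0543 -0.2156  0.0252] rv [-0.0944  0.3519  0.5264] rows 3.579959937969156 3.405278721508504
```

```bash
python3 inch.py '0.04 0.01 -0.05 0.006 -0.02 0.08 0.12;0.04 0.027 -0.1 0.012 -0.047 0.17 0.26;0.04 0.04 -0.15 0.02 -0.07 0.26 0.39;0.04 0.05 -0.19 0.025 -0.085 0.32 0.48;0.04 0.0543 -0.2156 0.0252 -0.0944 0.352 0.5264;0.04 0.0543 -0.2156 0.0252 -0.0944 0.352 0.5264;0.04 0.0543 -0.2156 0.0252 -0.0944 0.352 0.5264;0.04 0.0543 -0.2156 0.0252 -0.0944 0.352 0.5264'
python3 - <<'E'
from h import *
from cell import env, sensors, get_image
p,r=spray();go(p,r)
A=[]
N=p+r@np.diag([-1,1,-1.])@(np.array([.057,0,.139])-[.0005,0,.0968])
for n in("scene","top"):
    d=get_image(n);np.savez(n+"1.npz",**d);q=proj(d,N)[0];print(n,"expected nozzle",q)
    u,v=int(q[0])-40,int(q[1])-45;print(u,v)
    A.append(cv2.resize(d["img"][v:v+80,u:u+80,::-1],(400,400),interpolation=cv2.INTER_CUBIC))
cv2.imwrite("pics/c2.png",np.hstack(A))
E
```

```text
time_s: 4.35
eef_pos: [0.4768, 0.0394, 0.2108]
tool_rot: [0.128, 0.975, 0.023, -0.178]
contact_force: [0.4, 0.5, -3.1]
opening: 0.0495
finger_force: 29.8
can origin [0.445 0.048 0.122]
shift [-0.0008 -0.0004 -0.002 ] rv [-0.0018 -0.003   0.0011] rows 0.034325761079300986 0.019618625248004996
scene expected nozzle [311.29773904 154.67077051]
271 109
top expected nozzle [332.95860895 215.45072464]
292 170
```

View pics/c2.png

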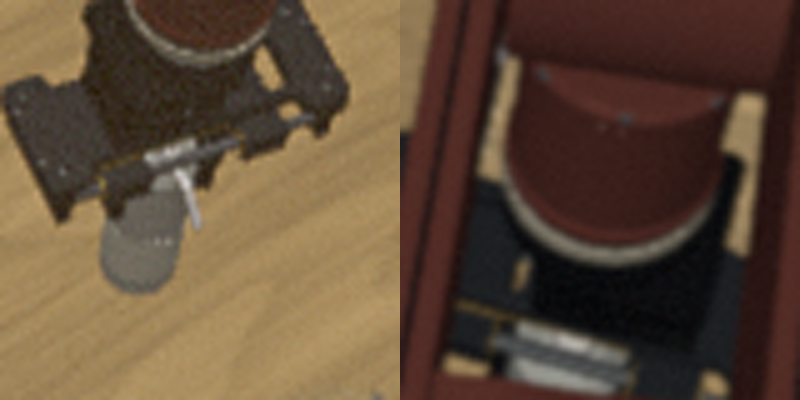

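Scene view shows the spout tip at (310.6,154.2) against the expected (311.3,154.7); the top view is hidden by the arm. I'll trim 2 mm and hold for over a second.

```bash
python3 inch.py '0.04 -0.001 0 -0.002 0 -0.003 0;0.04 -0.001 0 -0.002 0 -0.003 0;0.04 -0.001 0 -0.002 0 -0.003 0;0.04 -0.001 0 -0.002 0 -0.003 0;0.04 -0.001 0 -0.002 0 -0.003 0;0.04 -0.001 0 -0.002 0 -0.003 0;0.04 -0.001 0 -0.002 0 -0.003 0;0.04 -0.001 0 -0.002 0 -0.003 0;0.04 -0.001 0 -0.002 0 -0.003 0;0.04 -0.001 0 -0.002 0 -0.003 0;0.04 -0.001 0 -0.002 0 -0.003 0;0.04 -0.001 0 -0.002 0 -0.003 0;0.04 -0.001 0 -0.002 0 -0.003 0;0.04 -0.001 0 -0.002 0 -0.003 0'
python3 - <<'E'
from h import *
p,r=spray();go(p,r)
go([.4724,.2608,.2378],down(105.5))
E
```

```text
time_s: 6.2
eef_pos: [0.4789, 0.038, 0.2129]
tool_rot: [0.129, 0.976, 0.022, -0.176]
contact_force: [0.2, 0.3, -4.1]
opening: 0.0495
finger_force: 29.8
can origin [0.445 0.048 0.122]
shift [0.0008 0.0004 0.0008] rv [-0.0014  0.0007 -0.0005] rows 0.0187561533401172 0.008429834302998823
shift [ 0.0688  0.2134 -0.0013] rv [ 0.0937 -0.349  -0.5268] rows 3.5879279786850184 3.3980300641574988
```

```bash
python3 inch.py '0.04 0.017 0.05 0 0.02 -0.08 -0.12;0.04 0.034 0.1 0 0.047 -0.17 -0.26;0.04 0.05 0.15 0 0.07 -0.26 -0.39;0.04 0.062 0.19 -0.001 0.085 -0.32 -0.48;0.04 0.069 0.213 -0.001 0.094 -0.349 -0.527;0.04 0.069 0.213 -0.001 0.094 -0.349 -0.527;0.04 0.069 0.213 -0.001 0.094 -0.349 -0.527;0.04 0.069 0.213 -0.001 0.094 -0.349 -0.527'
python3 - <<'E'
from h import *
go([.4724,.2608,.0968],down(105.5))
E
```

```text
time_s: 7.2
eef_pos: [0.4721, 0.2594, 0.2372]
tool_rot: [-0.134, 0.991, -0.0, -0.001]
contact_force: [0.9, 1.0, -3.3]
opening: 0.0493
finger_force: 29.9
shift [-0.0008  0.0014  0.1404] rv [-0.0006 -0.0013 -0.0016] rows 2.246914099316363 0.011403898908649183
```

```bash
python3 inch.py '0.04 0 0.001 0.04 0 0 0;0.04 0 0.001 0.08 0 0 0;0.04 0 0.001 0.11 0 0 0;0.04 0 0.001 0.13 0 0 0;0.04 0 0.001 0.136 0 0 0;0.04 0 0.001 0.137 0 0 0;0.04 0 0.001 0.137 0 0 0;0.04 0 0.001 0.137 0 0 0'
```

```text
time_s: 8.2
eef_pos: [0.4724, 0.2616, 0.1017]
tool_rot: [-0.135, 0.991, 0.0, 0.001]
contact_force: [-0.4, 0.4, -3.2]
opening: 0.0494
finger_force: 29.9
```

```bash
python3 inch.py '0.04 0 0 0.002 0 0 0;0.04 0 0 0.002 0 0 0;0.04 0 0 0.002 0 0 0'; python3 inch.py '0.04 0 0 0.001 0 0 0;0.04 0 0 0.001 0 0 0;0.04 0 0 0.001 0 0 0'
```

```text
time_s: 8.57
eef_pos: [0.4716, 0.2614, 0.0986]
tool_rot: [-0.135, 0.991, -0.0, -0.0]
contact_force: [0.2, 0.3, -4.3]
opening: 0.0497
finger_force: 29.9
time_s: 8.95
eef_pos: [0.4716, 0.2614, 0.0976]
tool_rot: [-0.135, 0.991, -0.0, -0.0]
contact_force: [-0.6, -0.3, -3.6]
opening: 0.0492
finger_force: 29.9
```

```bash
python3 inch.py '0.04 0 0 0.001 0 0 0;0.04 0 0 0.001 0 0 0;0.04 0 0 0.001 0 0 0'; python3 inch.py '0.04 0 0 0.001 0 0 0;0.04 0 0 0.001 0 0 0;0.04 0 0 0.001 0 0 0'
```

```text
time_s: 9.32
eef_pos: [0.4719, 0.2615, 0.0969]
tool_rot: [-0.135, 0.991, -0.0, 0.0]
contact_force: [0.2, -0.4, -1.2]
opening: 0.0491
finger_force: 29.9
time_s: 9.7
eef_pos: [0.4724, 0.2617, 0.0969]
tool_rot: [-0.135, 0.991, 0.0, 0.001]
contact_force: [-1.7, 0.1, 5.6]
opening: 0.0489
finger_force: 30.0
```

```bash
python3 inch.py '0.049 0 0 -0.001 0 0 0;0.06 0 0 -0.001 0 0 0;0.087 0 0 -0.001 0 0 0;0.087 0 0 -0.001 0 0 0;0.087 0 0 -0.001 0 0 0;0.087 0 0 -0.02 0 0 0;0.087 0 0 -0.06 0 0 0;0.087 0 0 -0.11 0 0 0;0.087 0 0 -0.14 0 0 0;0.087 0 0 -0.14 0 0 0'
python3 - <<'E'
from h import *
go([.4835,-.268,.237],down(83.9))
E
```

```text
time_s: 10.95
eef_pos: [0.4738, 0.2622, 0.2405]
tool_rot: [-0.135, 0.991, 0.001, 0.004]
contact_force: [0.0, -0.5, 0.2]
opening: 0.087
finger_force: 0.0
shift [ 0.1325 -0.5135  0.0022] rv [0.0019 0.0077 0.3773] rows 8.485431207822314 2.007145986422105
```

```bash
python3 inch.py '0.087 0.015 -0.06 0 0 0 0.04;0.087 0.03 -0.12 0 0 0 0.08;0.087 0.046 -0.18 0 0 0 0.13;0.087 0.062 -0.24 0 0 0 0.18;0.087 0.077 -0.3 0 0.004 0 0.22;0.087 0.093 -0.36 0 0.008 0 0.26;0.087 0.108 -0.42 0 0.008 0 0.3;0.087 0.124 -0.48 0 0.008 0 0.35;0.087 0.1325 -0.5135 0 0 0.008 0.377;0.087 0.1325 -0.5135 0 0 0.008 0.377;0.087 0.1325 -0.5135 0 0 0.008 0.377'
python3 - <<'E'
from h import *
from cell import env, sensors, get_image
go([.4835,-.268,.1],down(83.9))
A=[]
for n in("scene","top"):
    d=get_image(n);np.savez(n+"2.npz",**d)
    u,v=(300,90) if n=="scene" else (200,190);A.append(cv2.resize(d["img"][v:v+80,u:u+80,::-1],(300,300)))
    A.append(cv2.resize(d["img"][200:280,190:270,::-1] if n=="scene" else d["img"][210:290,400:480,::-1],(300,300)))
cv2.imwrite("pics/c3.png",np.vstack([np.hstack(A[:2]),np.hstack(A[2:])]))
E
```

```text
time_s: 12.32
eef_pos: [0.4809, -0.268, 0.2348]
tool_rot: [0.053, 0.999, 0.0, -0.005]
contact_force: [0.5, 1.2, -0.2]
opening: 0.0869
finger_force: 0.0
shift [-0.0039  0.0003  0.1348] rv [-0.0004 -0.0093  0.0002] rows 2.15784013297921 0.04959438745930797
```

View pics/c3.png

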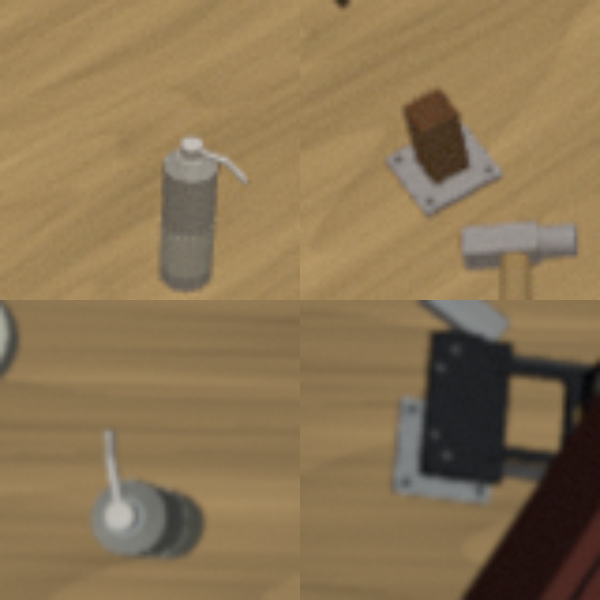

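The crops show the can standing upright where it was and the foot undisturbed under the gripper.

```bash
python3 inch.py '0.087 -0.003 0 0.05 0 -0.009 0;0.087 -0.003 0 0.1 0 -0.009 0;0.087 -0.003 0 0.13 0 -0.009 0;0.087 -0.003 0 0.13 0 -0.009 0;0.087 -0.003 0 0.13 0 -0.009 0'
python3 - <<'E'
from h import *
go([.4835,-.268,.034],down(83.9))
E
```

```text
time_s: 13.05
eef_pos: [0.4844, -0.2692, 0.1074]
tool_rot: [0.052, 0.999, -0.002, 0.001]
contact_force: [1.3, -0.3, 0.4]
opening: 0.0872
finger_force: 0.0
shift [0.0012 0.0013 0.0734] rv [-0.0029  0.0031  0.0014] rows 1.1754375171703295 0.024094834974021925
```

```bash
python3 inch.py '0.087 0 0.001 0.04 -0.003 0.003 0;0.087 0 0.001 0.06 -0.003 0.003 0;0.087 0 0.001 0.072 -0.003 0.003 0;0.087 0 0.001 0.072 -0.003 0.003 0;0.03 0 0.001 0.072 -0.003 0.003 0;0.03 0 0.001 0.072 -0.003 0.003 0;0.03 0 0.001 0.072 -0.003 0.003 0;0.03 0 0.001 0.072 -0.003 0.003 0;0.03 0 0.001 0.072 -0.003 0.003 0;0.03 0 0.001 0.072 -0.003 0.003 0;0.03 0 0.001 0.072 -0.003 0.003 0' 50
python3 - <<'E'
from cell import env, sensors, get_image
import numpy as np
for i in range(3):
    o=sensors.get_obs();print(o["eef_pos"].round(4),o["tool_rot"].round(4),o["ft_torque"].round(3))
E
```

```text
time_s: 14.42
eef_pos: [0.4834, -0.2684, 0.0337]
tool_rot: [0.053, 0.999, 0.001, -0.001]
contact_force: [0.4, 0.4, 0.3]
opening: 0.0341
finger_force: 50.0
[ 0.4834 -0.2684  0.0337] [ 5.310e-02  9.986e-01  6.000e-04 -9.000e-04] [-0.104  0.028 -0.006]
[ 0.4834 -0.2684  0.0337] [ 5.310e-02  9.986e-01  6.000e-04 -9.000e-04] [-0.104  0.028 -0.006]
[ 0.4834 -0.2684  0.0337] [ 5.310e-02  9.986e-01  6.000e-04 -9.000e-04] [-0.104  0.028 -0.006]
```

```bash
python3 inch.py '0.03 0 0 -0.02 0 0 0;0.03 0 0 -0.06 0 0 0;0.03 0 0 -0.12 0 0 0;0.03 0 0 -0.18 0 0 0;0.03 0 0 -0.22 0 0 0;0.03 0 0 -0.22 0 0 0;0.03 0 0 -0.22 0 0 0'
python3 - <<'E'
from h import *
S=seatR();p=SEAT+S[:,2]*(.0337+.08);go(p,frame(S[:,1],-S[:,2]))
E
```

```text
time_s: 15.3
eef_pos: [0.483, -0.268, 0.2516]
tool_rot: [0.053, 0.999, 0.002, -0.002]
contact_force: [-0.1, 0.4, -3.9]
opening: 0.0335
finger_force: 50.0
shift [-0.0387  0.2925  0.0336] rv [ 0.0493 -0.6056  0.1501] rows 4.750716132335806 3.328905787555523
```

```bash
python3 inch.py '0.03 -0.007 0.05 0 0.008 -0.1 0.025;0.03 -0.014 0.1 0.005 0.016 -0.2 0.05;0.03 -0.02 0.15 0.01 0.025 -0.3 0.075;0.03 -0.026 0.2 0.02 0.033 -0.4 0.1;0.03 -0.033 0.25 0.03 0.042 -0.5 0.125;0.03 -0.0387 0.2925 0.0336 0.049 -0.606 0.15;0.03 -0.0387 0.2925 0.0336 0.049 -0.606 0.15;0.03 -0.0387 0.2925 0.0336 0.049 -0.606 0.15;0.03 -0.0387 0.2925 0.0336 0.049 -0.606 0.15'
python3 - <<'E'
from h import *
from cell import env, sensors, get_image
S=seatR();p=SEAT+S[:,2]*(.0337+.03);go(p,frame(S[:,1],-S[:,2]));o=sensors.get_obs();print(S.T@o["contact_force"],o["ft_torque"])
A=[]
for n in("scene","top"):
    d=get_image(n);np.savez(n+"3.npz",**d);u,v=proj(d,SEAT)[0].astype(int)
    A.append(cv2.resize(d["img"][v-60:v+30,u-45:u+45,::-1],(400,400)))
cv2.imwrite("pics/c4.png",np.hstack(A))
E
```

```text
time_s: 16.42
eef_pos: [0.5532, 0.0168, 0.2199]
tool_rot: [0.125, 0.947, -0.04, 0.295]
contact_force: [-0.2, 0.3, -1.9]
opening: 0.0337
finger_force: 50.0
shift [0.0019 0.0018 0.0502] rv [-0.0021  0.0017 -0.0005] rows 0.804494417576056 0.014902337089834626
[-1.33114092  0.186058   -1.42925615] [0.15893293 0.58234008 0.036876  ]
```

View pics/c4.png

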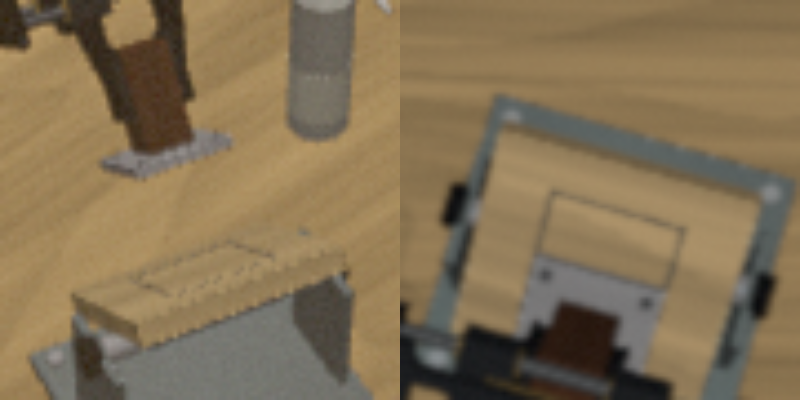

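The crops show the plate held square over the pencilled square, low-side first, well clear. Approaching.

```bash
python3 inch.py '0.03 0.001 0.001 0.03 -0.002 0.002 0;0.03 0.001 0.001 0.05 -0.002 0.002 0;0.03 0.001 0.001 0.065 -0.002 0.002 0;0.03 0.001 0.001 0.07 -0.002 0.002 0;0.03 0.001 0.001 0.07 -0.002 0.002 0;0.03 0.001 0.001 0.07 -0.002 0.002 0'
python3 - <<'E'
from h import *
from cell import env, sensors, get_image
S=seatR();p=SEAT+S[:,2]*.0337;go(p,frame(S[:,1],-S[:,2]));o=sensors.get_obs();print(S.T@o["contact_force"],S.T@o["ft_torque"])
A=[]
for n in("scene","top"):
    d=get_image(n);np.savez(n+"4.npz",**d);u,v=proj(d,SEAT)[0].astype(int);print(n,u-30,v-30)
    A.append(cv2.resize(d["img"][v-30:v+30,u-30:u+30,::-1],(400,400),interpolation=cv2.INTER_CUBIC))
cv2.imwrite("pics/c5.png",np.hstack(A))
E
```

```text
time_s: 17.27
eef_pos: [0.5915, 0.0087, 0.1631]
tool_rot: [0.124, 0.947, -0.038, 0.295]
contact_force: [-0.8, -0.2, -2.9]
opening: 0.0338
finger_force: 50.0
shift [ 0.0018 -0.0004  0.0113] rv [0.0013 0.0023 0.0003] rows 0.18363138021852984 0.01408481186577488
[-2.2322116  -0.3765251  -1.97185059] [-0.02174439  0.69423037  0.01676153]
scene 293 166
top 311 162
```

View pics/c5.png

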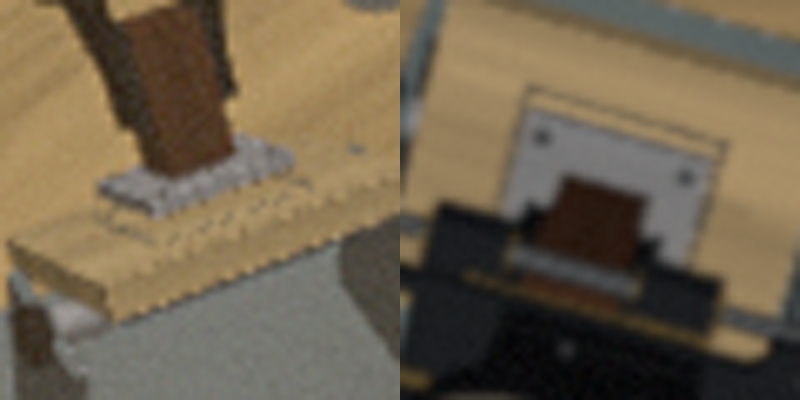

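Scene: plate edge just above the face. Top: plate's upper corners at (329.6,178.0),(358.4,185.7), square's upper corners at (330.5,175.2),(360.0,183.4).

Run:
```python
from h import *
t=load("top4");S=seatR()
for h,px in((.0193,[(329.6,178.05),(358.4,185.7)]),(0,[(330.5,175.2),(360.05,183.45)])):
    print(((onplane(t,px,S[:,2],SEAT+h*S[:,2])-SEAT)@S*1000).round(1))
```

```text
[[ 37.9  35.8  19.3]
 [ 39.4 -36.5  19.3]]
[[ 37.8  36.8   0. ]
 [ 38.3 -39.   -0. ]]
```

```bash
python3 inch.py '0.03 0.001 0 0.003 0 0.002 0;0.03 0.002 -0.0005 0.006 0 0.002 0;0.03 0.002 -0.0005 0.008 0 0.002 0;0.03 0.002 -0.0005 0.008 0 0.002 0;0.03 0.002 -0.0005 0.008 0 0.002 0'
cat > st.py <<'E'
from h import *
from cell import env, sensors, get_image
S=seatR();p=SEAT+S[:,2]*.0337;go(p,frame(S[:,1],-S[:,2]));o=sensors.get_obs();print(o["time_s"],"seat F",(S.T@o["contact_force"]).round(1),"T",(S.T@o["ft_torque"]).round(3))
E
python3 st.py
```

```text
time_s: 18.0
eef_pos: [0.5939, 0.0077, 0.1546]
tool_rot: [0.124, 0.947, -0.038, 0.294]
contact_force: [-0.7, -0.1, -1.3]
opening: 0.034
finger_force: 50.0
shift [-0.0009 -0.      0.0028] rv [ 0.0013 -0.0008  0.0007] rows 0.047214819135991695 0.008968560045707927
18.0 seat F [-1.2 -0.3 -0.7] T [-0.022  0.645  0.009]
```

```bash
python3 inch.py '0.03 0 0 0.001 0 0 0;0.03 0 0 0.002 0 0 0;0.03 0 0 0.002 0 0 0;0.03 0 0 0.002 0 0 0' | sed -n 1,4p; python3 st.py;python3 inch.py '0.03 0 0 0.001 0 0 0;0.03 0 0 0.001 0 0 0;0.03 0 0 0.001 0 0 0'| sed -n 1,4p; python3 st.py
```

```text
time_s: 18.5
eef_pos: [0.595, 0.0074, 0.1533]
tool_rot: [0.124, 0.947, -0.038, 0.294]
contact_force: [-5.0, 2.5, 3.3]
shift [-0.0007 -0.0001  0.0011] rv [ 0.0013 -0.0006  0.0007] rows 0.021507652315737417 0.00848631910959258
18.5 seat F [-2.6  1.1  5.8] T [-0.259  1.135 -0.055]
time_s: 18.88
eef_pos: [0.5954, 0.0074, 0.1533]
tool_rot: [0.124, 0.947, -0.038, 0.294]
contact_force: [-13.6, 3.0, 12.1]
shift [-0.0004 -0.0002  0.0009] rv [ 0.0011 -0.0006  0.0011] rows 0.015365637273296172 0.008576068845787401
18.875 seat F [-4.6 -0.6 17.8] T [-0.726  1.833  0.025]
```

Contact is made, but the moments say it bears on one corner (low side, −y). I'll ease off and rotate towards flush.

```bash
cat >> st.py <<'E'
F=S.T@o["contact_force"]-[-1.8,-.3,-1.4];T=S.T@o["ft_torque"]-[-.02,.66,.01]
print("dF",F.round(1),"dT",T.round(2),"cop mm if L=.2:",(1000*np.array([-(T[1]+.2*F[0]),T[0]-.2*F[1]])/F[2]).round(0))
E
python3 inch.py '0.03 0 0 -0.0005 0 0 0;0.03 0 0 -0.0005 0.006 0.006 0;0.03 0 0 -0.0005 0.006 0.006 0;0.03 0 0 -0.0005 0.006 0.006 0' >/dev/null; python3 st.py;python3 inch.py '0.03 0 0 0 0.006 0.006 0;0.03 0 0 0 0.006 0.006 0;0.03 0 0 0 0.006 0.006 0' >/dev/null; python3 st.py
```

```text
shift [-0.0003 -0.0002  0.0009] rv [-0.0045 -0.0059  0.0008] rows 0.01613087311594755 0.03995932807157068
19.375 seat F [-4.  -1.1 10.9] T [ 0.052  0.958 -0.   ]
dF [-2.2 -0.8 12.3] dT [ 0.07  0.3  -0.01] cop mm if L=.2: [12. 19.]
shift [-0.0002 -0.0004  0.0012] rv [-0.0103 -0.0117  0.0009] rows 0.01972464771806805 0.08312913905569369
19.75 seat F [-4.7 -1.3 14.9] T [0.198 1.013 0.081]
dF [-2.9 -1.  16.3] dT [0.22 0.35 0.07] cop mm if L=.2: [13. 26.]
```

```bash
python3 inch.py '0.03 0.0002 0 -0.0003 -0.006 -0.006 0;0.03 0.0002 0 -0.0003 -0.006 -0.006 0;0.03 0.0002 0 -0.0003 -0.006 -0.006 0;0.03 0.0002 0 -0.0003 -0.006 -0.006 0' >/dev/null; python3 st.py;python3 inch.py '0.03 0 0 0 0 0 0;0.03 0 0 0 0 0 0' >/dev/null; python3 st.py
```

```text
shift [-0.0006 -0.0002  0.0009] rv [-0.0044 -0.006   0.0006] rows 0.01761533664259655 0.03958441752768682
20.25 seat F [-2.7 -0.3  6.8] T [0.25  0.68  0.014]
dF [-0.9 -0.   8.2] dT [0.27 0.02 0.  ] cop mm if L=.2: [18. 33.]
shift [-0.0006 -0.0002  0.0009] rv [-0.0045 -0.006   0.0007] rows 0.01771762116688255 0.039874026072224164
20.5 seat F [-3.  -0.4  6.9] T [ 0.246  0.735 -0.083]
dF [-1.2 -0.1  8.3] dT [ 0.27  0.07 -0.09] cop mm if L=.2: [21. 34.]
```

```bash
python3 inch.py '0.03 0 0 0.0003 -0.003 -0.002 0;0.03 0 0 0.0003 -0.003 -0.002 0;0.03 0 0 0.0003 -0.003 -0.002 0' >/dev/null; python3 st.py;python3 inch.py '0.03 0 0 0 -0.002 -0.002 0;0.03 0 0 0 -0.002 -0.002 0;0.03 0 0 0 -0.002 -0.002 0' >/dev/null; python3 st.py
```

```text
shift [-0.0005 -0.0002  0.0009] rv [-0.0017 -0.0042  0.0007] rows 0.016426846038406908 0.024271268740700905
20.875 seat F [-3.3 -0.2 11.9] T [-0.088  1.022 -0.008]
dF [-1.5  0.1 13.3] dT [-0.07  0.36 -0.02] cop mm if L=.2: [-4. -7.]
shift [-0.0005 -0.0002  0.0009] rv [ 0.0002 -0.0022  0.0007] rows 0.0163816380963049 0.012579495979234126
21.25 seat F [-2.9 -0.1 11.9] T [-0.313  1.203  0.003]
dF [-1.1  0.2 13.3] dT [-0.29  0.54 -0.01] cop mm if L=.2: [-24. -25.]
```

```bash
python3 inch.py '0.03 0 0 0 0.002 0.002 0;0.03 0 0 0 0.002 0.002 0;0.03 0 0 0 0.002 0.002 0;0.03 0 0 0 0.002 0.002 0' >/dev/null; python3 st.py
python3 - <<'E'
from h import *
from cell import env, sensors, get_image
A=[]
for n in("scene","top"):
    d=get_image(n);np.savez(n+"5.npz",**d);u,v=proj(d,SEAT)[0].astype(int);print(n,u-30,v-30)
    A.append(cv2.resize(d["img"][v-30:v+30,u-30:u+30,::-1],(400,400),interpolation=cv2.INTER_CUBIC))
cv2.imwrite("pics/c6.png",np.hstack(A))
E
```

```text
shift [-0.0005 -0.0002  0.0009] rv [-0.0017 -0.0042  0.0007] rows 0.016258620355155785 0.02445597950851647
21.75 seat F [-2.6  0.8 11.2] T [-0.121  1.095  0.019]
dF [-0.8  1.1 12.6] dT [-0.1   0.43  0.01] cop mm if L=.2: [-21. -25.]
scene 293 166
top 311 162
```

View pics/c6.png

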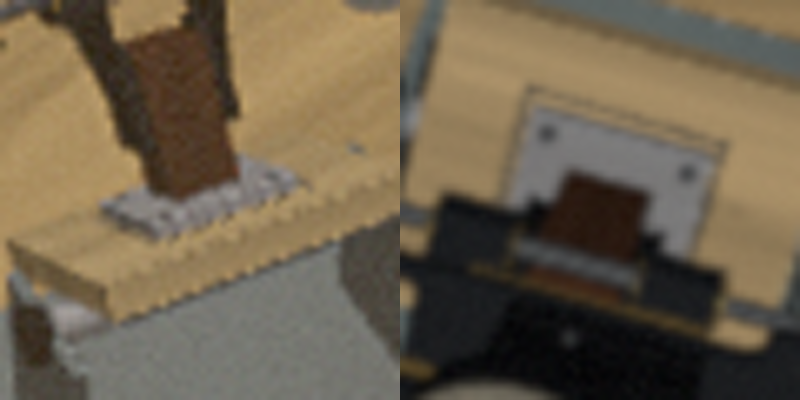

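Scene shows the plate lying on the face; top shows plate's upper corners at (330.5,177.4),(359.2,185.3) inside the square's (330.5,175.2),(360,183.4).

```bash
python3 - <<'E'
from h import *
t=load("top5");S=seatR()
for h,px in((.008,[(330.5,177.45),(359.15,185.25)]),(0,[(330.5,175.2),(360.05,183.45)])):
    print(((onplane(t,px,S[:,2],SEAT+h*S[:,2])-SEAT)@S*1000).round(1))
hsv=cv2.cvtColor(t["img"],cv2.COLOR_RGB2HSV)
m=np.zeros((400,640),bool);m[174:192,326:364]=1
m&=(hsv[...,1]<50)&(hsv[...,2]>70);v,u=np.nonzero(m)
L=((onplane(t,np.c_[u,v],S[:,2],SEAT+.008*S[:,2])-SEAT)@S*1000)[:,:2]
print("plate px",len(L),"x max",np.percentile(L[:,0],[95,99,100]).round(1),"y",np.percentile(L[:,1],[0,1,99,100]).round(1))
for a,b in((-28,-10),(10,28)):
    k=(L[:,1]>a)&(L[:,1]<b);print("xmax in y band",a,b,np.percentile(L[k,0],[97,100]).round(1))
E
for i in 1 2 3 4; do python3 inch.py '0.03 0 0 0 0 0 0' >/dev/null; python3 st.py | tail -1; done
```

```text
[[ 35.3  34.8   8. ]
 [ 36.3 -38.    8. ]]
[[ 37.8  36.8   0. ]
 [ 38.3 -39.   -0. ]]
plate px 275 x max [35.  36.1 36.5] y [-34.9 -34.   34.9  35.1]
xmax in y band -28 -10 [35.8 36.5]
xmax in y band 10 28 [35.2 36.1]
dF [-0.7  0.8 12.5] dT [-0.08  0.44  0.02] cop mm if L=.2: [-24. -19.]
dF [-1.7  0.  12.6] dT [-0.03  0.41 -0.08] cop mm if L=.2: [-6. -3.]
dF [-1.   0.4 12. ] dT [-0.11  0.37 -0.02] cop mm if L=.2: [-15. -15.]
dF [-0.9  0.3 12.1] dT [-0.07  0.43 -0.03] cop mm if L=.2: [-20. -10.]
```

```bash
python3 inch.py '0.03 0 0 0 0.001 0.0015 0;0.03 0 0 0 0.001 0.0015 0;0.03 0 0 0 0.001 0.0015 0;0.03 0 0 0 0.001 0.0015 0' >/dev/null; for i in 1 2 3 4; do python3 inch.py '0.03 0 0 0 0 0 0' >/dev/null; python3 st.py | tail -1; done
```

```text
dF [-2.7 -0.4 12.6] dT [ 0.14  0.24 -0.02] cop mm if L=.2: [23. 17.]
dF [-1.7  0.6 12.8] dT [ 0.12  0.25 -0.03] cop mm if L=.2: [ 7. -0.]
dF [-1.7 -0.3 12.7] dT [0.08 0.22 0.03] cop mm if L=.2: [ 9. 10.]
dF [-1.4 -0.7 13.5] dT [ 0.12  0.25 -0.07] cop mm if L=.2: [ 2. 19.]
```

Centre of pressure is well inside the plate (about +10 mm, +11 mm) and the push is steady at about 12 N, so I'm handing in.

```bash
python3 -c "
from cell import env, sensors, get_image
print(env.hand_in())"
```

```text
the job is handed in; nothing more can be done
None
```

The job is handed in at about 23 s: I aimed the can from 13 cm and held it for over a second, stood it back upright, and pressed the foot flush on the square at about 12–13 N, still gripped and within about 1 mm of centre; no verdict came back.

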